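Reset, switch on and hold to run a cordless meter test rig

TASK

Run the water-meter test rig from its grey cordless stations with your closed fingertips, picking nothing up and leaving the stations and the things round them where they stand. First press the round mushroom button fully down and let it come back up, then push down the raised end of the two-sided rocker so that it stays switched over, and last press the long oblong paddle fully down and keep it down: the job finishes with the fingers still holding the paddle. Do not press the small square key, nor the paddle before the rocker is over, nor the mushroom again once the rocker is over.

Things in the scene. Friction and masses are not known exactly. Their poses are not given: they have to be found in the camera images.
- mushroom_station: Grey box 80 x 80 mm, 40 mm high, 0.9 kg, that carries the round mushroom button in the middle of its top. Its origin is the centre of its underside, x and y lie along its sides, z is up. It stands loose on a rubber base.
- mushroom_top (a point): Centre of the top of the black round mushroom button (40 mm across, slightly domed, upright axis), 65 mm above the bench when up; it moves with the button.
- mushroom (a joint): Travel of the mushroom button in m: 0 up, 0.006 fully down. A spring brings it back up: about 1.7 N to start, 5 N fully down.
- rocker_station: Grey box 100 (x) x 80 (y) mm, 40 mm high, 0.9 kg, that carries the black rocker in the middle of its top, between two small metal cheeks (20 mm long, 5 mm thick, tops 50 mm above the bench). The rocker's raised end points to the box's +x. Its origin is the centre of its underside, x and y lie along its sides, z is up. It stands loose on a rubber base.
- rocker_raised_end (a point): Where to press the rocker: on the upper face of its raised half, 22 mm from the pivot line, midway across; moves with the rocker, from 62 mm above the bench at the start to 53 mm when switched over. Two flat halves, each 32 mm long (box x) and 36 mm wide, meet in a shallow V at the pivot line, 53 mm above the bench over the box's centre.
- rocker (a joint): Angle of the rocker in rad: about 0 at the start (the -x half level, the +x half sloping up to an end 65 mm above the bench), 0.40 fully over (the +x half level at 53 mm, the other sloping up). No spring: friction (about 3 N at the point above) keeps it where it is left.
- paddle_station: Grey box 90 (x) x 130 (y) mm, 40 mm high, 0.9 kg, that carries the long paddle in the middle of its top. Its origin is the centre of its underside, x and y lie along its sides, z is up. It stands loose on a rubber base.
- paddle_top (a point): Centre of the flat top of the black oblong paddle (50 mm along x, 90 mm along y), 59 mm above the bench when up; it moves with the paddle.
- paddle (a joint): Travel of the paddle in m: 0 up, 0.008 fully down. A spring brings it back up when let go: about 2 N to start, 6 N fully down; it goes straight down wherever it is pressed.
- square_station: Grey box 80 x 80 mm, 40 mm high, 0.9 kg, that carries the square key, not to be pressed. Its origin is the centre of its underside, x and y lie along its sides, z is up. It stands loose on a rubber base.
- square_key (a joint): Travel of the square black key (30 x 30 mm, top 59 mm above the bench) in m: 0 up, 0.006 down. Must stay up.
- oil_bottle: Bystander: upright white squeeze bottle with a red nozzle, 49 mm across, 150 mm high, loose; origin at the centre of its underside.
- tea_glass: Bystander: clear waisted tea glass, 57 mm across, 82 mm high, loose; origin at the centre of its underside.
- meter_15: Bystander: blue water meter 75 x 185 x 120 mm high, loose; origin at the centre of its underside.
Not all that is in view belongs to the job. What is shaped like the mushroom_station but blue or orange is not meant.

How it is judged:
By the outcome, as a careful person would: the job done as asked, in the order asked, and still so for the second after the job is handed in, while the arm keeps its last pose, push and grip.
It also fails if it takes over 51 s, if anything falls off the work surface, if the arm or the gripper's body presses on something with over 40 N, if the wrist force passes 120 N, or if a joint passes its speed limit or range.

ROBOT

A 7-joint arm with a two-finger parallel gripper is mounted at the origin on the work surface; the furniture and walls round the work are solid. World frame = base frame: x ahead of the robot, y to its left, z up, the work surface at z = 0. Lengths are in m, angles in rad, forces in N, time in s.
With the tool pointing down it reaches from about 0.425 to 0.875 m from the base axis. Payload 4.7 kg.
Tool frame: the origin (TCP) lies on the centre line of the jaws, within the pads' length; the fingertips stand ctrl.tcp_to_tips ahead of it and the grasp point (between the pads) lies 8 mm behind it (ctrl.tcp_to_tips is the distance from the TCP to the fingertips, in m); z points along the fingers, y is the line along which they close (so a half turn about z gives the same grasp; the last joint's range is limited). The gripper opens to 87 mm and grips with 3 to 60 N. Pads are 19 mm wide; open, the fingers measure 117 mm over their backs; the gripper's body (75 mm by 190 mm) begins 51 mm behind the grasp point.
Start: joints at [1.168, 0.321, -0.07, 1.45, 0.023, 1.371, -0.057], TCP at [0.263, -0.594, 0.234] pointing down, gripper open.
Joint ranges: [-2.86, 2.86], [-0.3, 2.09], [-1.38, 1.24], [0.06, 2.45], [-1.56, 4.7], [0.09, 2.05], [-2.69, 2.69]. Speed limits (rad/s): [2.57, 2.57, 3.14, 3.14, 3.14, 3.14, 3.14].

INTERFACE

Orientations are given as [roll, pitch, yaw] about the fixed x, y, z axes, in that order (R = Rz(yaw) Ry(pitch) Rx(roll)).
In Python, from bench import ctrl, vision, masks_of, pinpoint gives the robot as it stands.
- The arm moves only by the tool send_rows, never from a script. Its argument "motion" is a list of rows, each a list of 5 numbers: the shift along the tool's x, y, z in cm, then the turn about the tool's z in rad, then the opening, from 0 (shut) to 1 (fully open). In form: [[dx, dy, dz, yaw, jaw], ...]. A call has 1 to 20 rows; each row shifts and turns the commanded pose from where the row before left it, along the tool's axes as they then stand; what a row does not reach is not made up. A row lasts 1/12 s, in which the tool goes at most 41.7 mm and 7.16 degrees, less where a joint would pass 70% of its speed; a pose out of reach is approached as far as the arm can. A call with a gripper value outside its range is refused whole. The fingers move at their own pace and stop on an object; "newtons" is the grip in N (left out, the last holds). Time passes only in rows, so rows that do not move let the fingers close. It gives the time, the measured TCP pose, the force, the opening and the grip force at its end, in the units of the state.
- ctrl.observe(): the state, without advancing time (a new reading comes with each control period).
- vision.camera(name): name is "side" or "top" or "wrist"; returns a dict with "pixels" (420x560x3 uint8, red, green, blue), "fx", "fy", "cx", "cy" (pixels), "view" (4x4, takes a point from world to camera coordinates); the wrist camera has in their place "mount" (4x4, takes a point from camera to tool coordinates, whose origin is the TCP and whose axes are the flange's). Camera axes: x right, y up, looking along -z (the intrinsics and any distortion apply to the point x, -y, -z); pixel columns grow to the right and rows downward; lengths in m; the calibration is good to about 2 mm. A picture is of the moment at which its call begins: read the wrist's pose just before it. There is no depth.
- ctrl.hand_in(): hands the job in; it is judged then, once.
Trained networks look in a picture, given as the dict that the camera call returned (one of the last four; its "shot" number tells which), for a name from the list of things; names that differ only in an ending like _2 or _b are one class to them, and where a whole thing is asked for, a point or a joint stands for the part that bears it (a point fixed in the world has none). Each returns a list of dicts, best first, with "conf" (0 to 1); they miss things now and then, are a little off and sometimes report something else, mostly with a low value. They report only what shows in the picture. A call takes as long as a camera call. They do not tell look-alikes from the thing itself.
- masks_of(picture, label): "pixels" (420x560 bool, what is visible of it) and "extent" ([left, top, right, bottom] in pixels, round what is visible of it).
- pinpoint(picture, label): "location" ([column, row] in pixels: a listed point, or the origin of a listed thing).
The state is a dict: "time_s": time; "joint_pos": joint angles; "qvel": joint speeds; "effort": joint torques, N m; "position": TCP position; "orientation": TCP orientation; "contact_force": force on the tool from outside, world axes, zero at the start; "wrist_torque": the same for the moment, N m; "grip_width": opening from 0.0 (shut) to 1.0 (fully open); "gripper_force": force on a finger pad.
Only numpy, scipy, OpenCV 4.12 (cv2) and the standard library are available. Lean on these libraries where they do the work, as an engineer would, in place of code of your own. Each camera call takes 0.05 s, during which the arm holds its last target. There are 200 camera calls.

## Working session

There is one attempt and no reset: what is moved stays moved. The work goes in short steps, Python scripts to look and compute and a tool call to move; the robot and the scene stay as the last step left them, time stands still between calls to the robot, and variables do not carry over. Pictures are saved under pics/ and viewed, at most 10 in all, crops included, and the job is handed in when it is done.

Besides the shell and the picture viewer there is one more tool, called after "Call:" as name(argument=value, ...) on one line, values as JSON. send_rows: Moves the arm, as the interface text tells. Its arguments: {"type":"object","properties":{"motion":{"type":"array"},"newtons":{"type":"number"}},"required":["motion"]}

```bash
mkdir -p pics; cat > h.py <<'E'
from bench import ctrl, vision, masks_of, pinpoint
import numpy as np, cv2
def ray(p,uv):
    V=np.array(p["view"]);R=V[:3,:3];o=-R.T@V[:3,3]
    d=np.array([(uv[0]-p["cx"])/p["fx"],-(uv[1]-p["cy"])/p["fy"],-1]);return o,R.T@d
def atz(p,uv,z):
    o,d=ray(p,uv);return o+d*(z-o[2])/d[2]
def save(p,n): cv2.imwrite("pics/"+n,p["pixels"][:,:,::-1])
E
python3 - <<'E'
from h import *
s=ctrl.observe();print(s,ctrl.tcp_to_tips)
Z=dict(mushroom_top=.065,rocker_raised_end=.062,paddle_top=.059,mushroom_station=0,rocker_station=0,paddle_station=0,square_station=0,oil_bottle=0,tea_glass=0,meter_15=0)
for c in("top","side"):
    p=vision.camera(c);save(p,c+".png");print(c,{k:v for k,v in p.items() if k not in("pixels",)})
    for n,z in Z.items():
        for r in pinpoint(p,n)[:4]:
            if r["conf"]>.2: print(n,round(r["conf"],2),np.round(r["location"]),np.round(atz(p,r["location"],z),3))
E
```

```text
{'time_s': 0.0, 'joint_pos': array([ 1.16809896,  0.32185689, -0.07006703,  1.45165411,  0.02260179,
        1.37078104, -0.05688729]), 'qvel': array([-0.00100533, -0.00062431, -0.00162292,  0.00064226,  0.00072102,
       -0.00103941, -0.00183574]), 'effort': array([ 4.57984570e-04, -4.91288924e+01, -4.03176695e-01, -3.12527132e+01,
       -6.37075701e-02,  4.36913827e-02,  1.61821740e-04]), 'position': array([ 0.26287718, -0.59390356,  0.23244982]), 'orientation': array([-3.13968276e+00,  1.03353388e-04,  4.16823841e-01]), 'contact_force': array([ 0.03461374, -0.76826233,  0.32374826]), 'wrist_torque': array([0.05994278, 0.01027661, 0.01575623]), 'gripper_force': 0.0, 'grip_width': 0.9999595759403819} 0.011
top {'fx': 417.422682092793, 'fy': 417.422682092793, 'cx': 281.30822624693667, 'cy': 207.16357507733025, 'view': array([[ 0.08717125, -0.99618729,  0.00347151, -0.01111477],
       [ 0.97406137,  0.08596456,  0.20931922, -0.53293109],
       [-0.20881958, -0.01486515,  0.9778412 , -1.18422017],
       [ 0.        ,  0.        ,  0.        ,  1.        ]]), 'shot': 1}
mushroom_to
[... 1312 characters left out ...]
 [276. 313.] [ 0.553 -0.504  0.062]
paddle_top 0.48 [296. 175.] [0.584 0.332 0.059]
mushroom_station 0.78 [339. 232.] [ 0.751 -0.009  0.   ]
mushroom_station 0.63 [297. 226.] [0.597 0.022 0.   ]
mushroom_station 0.56 [257. 233.] [ 0.453 -0.033  0.   ]
rocker_station 0.96 [273. 256.] [ 0.52  -0.168 -0.   ]
paddle_station 0.93 [292. 186.] [0.57  0.342 0.   ]
square_station 0.92 [300. 204.] [0.605 0.187 0.   ]
square_station 0.55 [295. 228.] [0.593 0.009 0.   ]
oil_bottle 0.67 [236. 186.] [0.323 0.331 0.   ]
oil_bottle 0.29 [293. 187.] [0.575 0.332 0.   ]
tea_glass 0.49 [260. 171.] [0.416 0.489 0.   ]
meter_15 0.84 [275. 312.] [ 0.545 -0.435  0.   ]
meter_15 0.63 [260. 168.] [0.414 0.516 0.   ]
```

View pics/top.png

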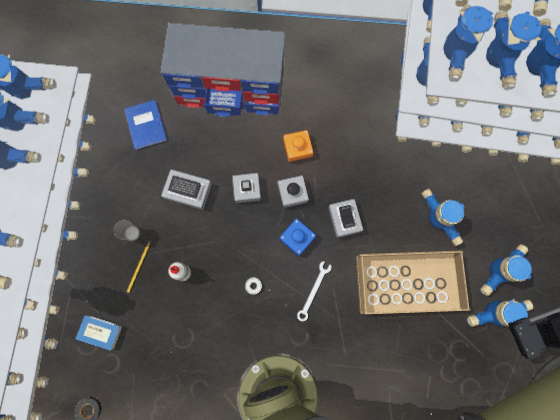

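View pics/side.png

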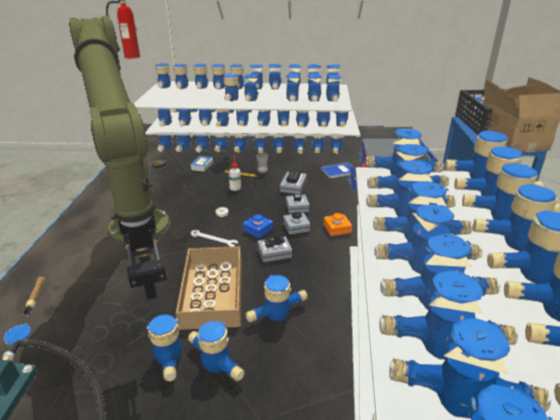

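The grey mushroom is at top (294,188), with the rocker at (346,217), the square key at (246,187) and the paddle at (186,188). The blue station (298,238) and the orange one (298,146) are decoys. I'm moving closer, above the space between the mushroom and the rocker, with the fingers shut.

Call:
send_rows(motion=[[1, -0.7, -1, 0, 0], [2.5, -1.8, -1, 0, 0], [3, -2.1, -1, 0, 0], [3, -2.1, -1, 0, 0], [3, -2.1, -1, 0, 0], [3, -2.1, 0, 0, 0], [3, -2.1, 0, 0, 0], [3, -2.1, 0, 0, 0], [3, -2.1, 0, 0, 0], [3, -2.1, 0, 0, 0], [3, -2.1, 0, 0, 0], [3, -2.1, 0, 0, 0], [3, -2.1, 0, 0, 0], [3, -2.1, 0, 0, 0], [3, -2.1, 0, 0, 0], [2.5, -1.8, 0, 0, 0], [1, -0.7, 0, 0, 0], [0, 0, 0, 0, 0]])

```text
time_s: 2.6
position: [0.5542, -0.1076, 0.2843]
orientation: [-3.141, -0.002, 0.424]
contact_force: [0.3, -0.3, 0.1]
grip_width: 0.007
gripper_force: 0.0
```

```bash
cat >> h.py <<'E'
from scipy.spatial.transform import Rotation as Ro
def wrist():
    s=ctrl.observe();p=vision.camera("wrist");T=np.eye(4);T[:3,:3]=Ro.from_euler("xyz",s["orientation"]).as_matrix();T[:3,3]=s["position"]
    C=T@np.array(p["mount"]);p["view"]=np.linalg.inv(C);return s,p
def tool(s,w): # world offset to tool axes, cm
    return np.round(Ro.from_euler("xyz",s["orientation"]).inv().apply(np.array(w)-s["position"])*100,2)
E
python3 - <<'E'
from h import *
s,p=wrist();save(p,"w1.png");print(s["position"],s["orientation"],s["contact_force"],s["time_s"],[k for k in p])
print(np.round(p["mount"],3))
Z=dict(mushroom_top=.065,rocker_raised_end=.062,paddle_top=.059,mushroom_station=0,rocker_station=0)
for n,z in Z.items():
  for r in pinpoint(p,n)[:4]:
    print(n,round(r["conf"],2),np.round(r["location"]),np.round(atz(p,r["location"],z),3))
E
```

```text
[ 0.55420362 -0.10760526  0.28432819] [-3.14085425e+00 -1.68735860e-03  4.24379681e-01] [ 0.33273281 -0.25667823  0.1158086 ] 2.6 ['pixels', 'fx', 'fy', 'cx', 'cy', 'mount', 'shot', 'view']
[[-0.     0.97   0.243  0.065]
 [ 1.     0.    -0.     0.   ]
 [-0.     0.243 -0.97  -0.151]
 [ 0.     0.     0.     1.   ]]
mushroom_top 0.63 [190. 113.] [0.589 0.008 0.065]
mushroom_top 0.57 [170. 235.] [ 0.458 -0.017  0.065]
rocker_raised_end 0.89 [313. 212.] [ 0.546 -0.151  0.062]
mushroom_station 0.78 [208. 110.] [0.597 0.006 0.   ]
mushroom_station 0.74 [188. 223.] [ 0.456 -0.021  0.   ]
rocker_station 0.59 [310. 217.] [ 0.528 -0.16   0.   ]
```

View pics/w1.png

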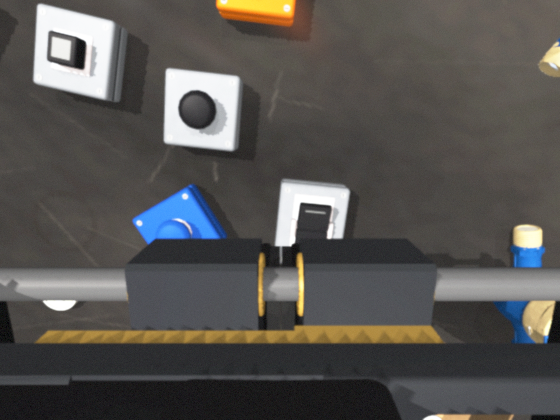

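The wrist view shows the black mushroom at (198,109), and the rocker's white-marked raised end at (315,212), which is on the +x side. Both agree with the other cameras: the mushroom at about (0.589, 0.006) and the raised end at about (0.546, -0.151). Next I go above the mushroom.

Call:
send_rows(motion=[[1.5, -1.7, 1, 0, 0], [2.1, -2.4, 2, 0, 0], [2.1, -2.4, 2, 0, 0], [1.5, -1.7, 2.5, 0, 0], [0.7, -0.7, 3, 0, 0], [0, 0, 3, 0, 0], [0, 0, 3, 0, 0], [0, 0, 1.4, 0, 0], [0, 0, 0, 0, 0], [0, 0, 0, 0, 0]])

```text
time_s: 3.73
position: [0.5887, -0.0007, 0.1041]
orientation: [-3.141, 0.002, 0.415]
contact_force: [0.2, 0.2, 0.7]
grip_width: 0.005
gripper_force: 0.0
```

```bash
python3 - <<'E'
from h import *
s,p=wrist();print(s["position"],s["contact_force"])
t=vision.camera("side");m=[r for r in pinpoint(t,"mushroom_top")]
for r in m: print(r["conf"],r["location"],atz(t,r["location"],.065))
for n in("mushroom_top","rocker_raised_end","rocker_station"):
  for r in pinpoint(p,n)[:3]: print(n,round(r["conf"],2),np.round(r["location"]),np.round(atz(p,r["location"],{"m":.065,"r":.062}[n[0]] if "station" not in n else 0),3))
a=cv2.resize(p["pixels"],(400,300));b=cv2.resize(t["pixels"][150:285,180:360],(400,300))
cv2.imwrite("pics/c2.png",np.hstack([a,b])[:,:,::-1])
E
```

```text
[ 0.5887063  -0.00069265  0.10413286] [0.2259374  0.22514118 0.67664695]
0.58 [294.1, 211.3] [0.58680199 0.02102356 0.065     ]
0.52 [338.9, 214.9] [0.74913305 0.00290348 0.065     ]
0.48 [254.8, 215.0] [ 0.44534207 -0.01137784  0.065     ]
mushroom_top 0.83 [274. 235.] [0.593 0.005 0.065]
```

View pics/c2.png

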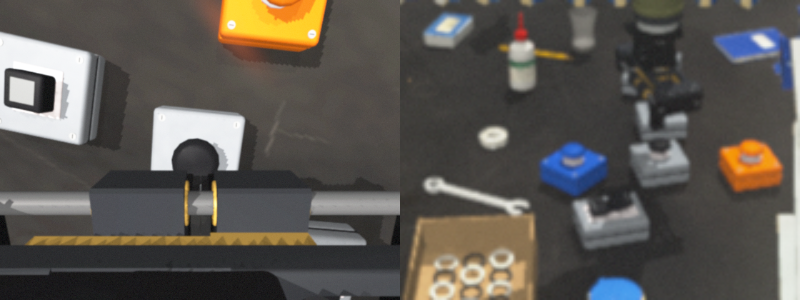

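The fingers are about 6 mm short of the mushroom centre. I'll correct that and press.

Call:
send_rows(motion=[[0.5, -0.4, 1, 0, 0], [0, 0, 1, 0, 0], [0, 0, 0.6, 0, 0], [0, 0, 0.4, 0, 0], [0, 0, 0.4, 0, 0], [0, 0, 0.2, 0, 0], [0, 0, 0.1, 0, 0], [0, 0, 0, 0, 0], [0, 0, 0, 0, 0]])

```text
time_s: 4.78
position: [0.5916, 0.0068, 0.0696]
orientation: [3.142, 0.002, 0.417]
contact_force: [-7.8, 0.7, 16.8]
grip_width: 0.004
gripper_force: 8.1
```

The mushroom is at its stop: the tips are at 0.0586 m and the force is well above 5 N. Now I lift off and go near the rocker, stopping short so I can look again.

Call:
send_rows(motion=[[0, 0, -0.4, 0, 0], [0, 0, -0.8, 0, 0], [0, 0, -1.5, 0, 0], [0, 0, -2, 0, 0], [-0.7, 0.6, -2, 0, 0], [-1.8, 1.6, -1, 0, 0], [-2.4, 2.2, 0, 0, 0], [-2.5, 2.3, 0, 0, 0], [-2.5, 2.3, 0, 0, 0], [-2.3, 2.2, 0, 0, 0], [-1.3, 1.4, 0, 0, 0], [0, 0, 0, 0, 0], [0, 0, 0, 0, 0]])

```text
time_s: 5.87
position: [0.5192, -0.1652, 0.1445]
orientation: [3.141, 0.0, 0.413]
contact_force: [-0.4, 0.9, 0.6]
grip_width: 0.006
gripper_force: 0.0
```

```bash
python3 - <<'E'
from h import *
s,p=wrist();print(s["position"],s["contact_force"])
save(p,"w3.png")
for n,z in(("rocker_raised_end",.062),("rocker_station",0),("mushroom_top",.065)):
  for r in pinpoint(p,n)[:2]: w=atz(p,r["location"],z);print(n,round(r["conf"],2),np.round(r["location"]),np.round(w,3),tool(s,w))
E
```

```text
[ 0.5192399  -0.16522238  0.14448467] [-0.40493378  0.91862609  0.62127692]
rocker_raised_end 0.89 [280. 185.] [ 0.544 -0.154  0.062] [ 2.77 -0.04  8.25]
rocker_station 0.89 [279. 193.] [ 0.529 -0.16   0.   ] [ 1.09 -0.07 14.45]
mushroom_top 0.92 [ 47. 226.] [ 0.455 -0.02   0.065] [  0.   -15.9    7.94]
```

View pics/w3.png

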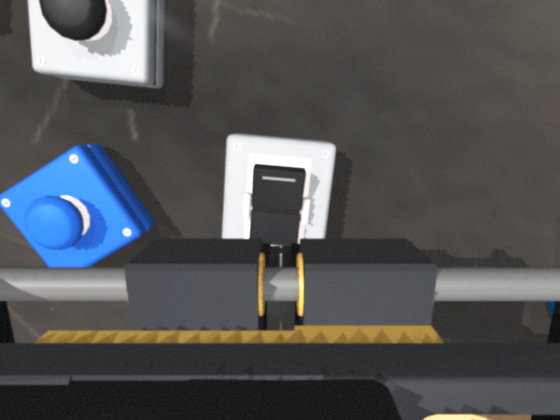

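The view shows the rocker under the arm, with its pivot line at row 212 and the marked raised half at rows 165–212, aligned with the tool. The point to press is 2.8 cm ahead along tool x.

Call:
send_rows(motion=[[1.3, 0, 1, 0, 0], [1.4, 0, 2, 0, 0], [0, 0, 2, 0, 0], [0, 0, 1, 0, 0], [0, 0, 0.7, 0, 0], [0, 0, 0.4, 0, 0], [0, 0, 0.4, 0, 0], [0, 0, 0.4, 0, 0], [0, 0, 0.3, 0, 0], [0, 0, 0, 0, 0], [0, 0, 0, 0, 0]])

```text
time_s: 6.98
position: [0.5453, -0.1525, 0.0644]
orientation: [3.14, -0.002, 0.417]
contact_force: [-2.1, 1.9, 8.4]
grip_width: 0.002
gripper_force: 4.1
```

Call:
send_rows(motion=[[0, 0, 0.15, 0, 0], [0, 0, 0.1, 0, 0], [0, 0, 0, 0, 0]])

```text
time_s: 7.23
position: [0.5454, -0.1526, 0.064]
orientation: [3.14, -0.001, 0.417]
contact_force: [-8.1, 3.3, 21.4]
grip_width: 0.007
gripper_force: 11.1
```

The force is rising with no further travel, so the rocker is at its stop. I lift and look.

Call:
send_rows(motion=[[0, 0, -0.5, 0, 0], [0, 0, -1, 0, 0], [0, 0, -2, 0, 0], [-1, 0, -2.5, 0, 0], [-2, 0, -2.5, 0, 0], [-1, 0, -1, 0, 0], [0, 0, 0, 0, 0], [0, 0, 0, 0, 0]])

```text
time_s: 7.9
position: [0.508, -0.1697, 0.1557]
orientation: [3.14, -0.001, 0.415]
contact_force: [-0.2, -0.4, 0.2]
grip_width: 0.007
gripper_force: 0.0
```

```bash
python3 - <<'E'
from h import *
s,p=wrist();print(s["position"],s["contact_force"])
save(p,"w4.png")
for n,z in(("rocker_raised_end",.053),("rocker_station",0)):
  for r in pinpoint(p,n)[:2]: w=atz(p,r["location"],z);print(n,round(r["conf"],2),np.round(r["location"]),np.round(w,3),tool(s,w))
t=vision.camera("top")
for n,z in(("paddle_top",.059),("paddle_station",0),("square_station",0),("mushroom_station",0),("rocker_station",0)):
  for r in pinpoint(t,n)[:3]: w=atz(t,r["location"],z);print(n,round(r["conf"],2),np.round(r["location"]),np.round(w,3),tool(s,w))
E
```

```text
[ 0.50799054 -0.16973039  0.15571363] [-0.24282341 -0.35772818  0.18693829]
rocker_raised_end 0.62 [280. 160.] [ 0.547 -0.153  0.053] [ 4.21 -0.03 10.28]
rocker_station 0.81 [278. 177.] [ 0.528 -0.159  0.   ] [ 2.28 -0.16 15.57]
paddle_top 0.87 [182. 187.] [0.567 0.336 0.059] [ 25.76 -43.89   9.61]
paddle_station 0.58 [437. 216.] [ 0.558 -0.447  0.   ] [-6.67 27.35 15.62]
paddle_station 0.57 [185. 187.] [0.581 0.343 0.   ] [ 27.35 -43.96  15.51]
paddle_station 0.3 [184. 182.] [0.596 0.348 0.   ] [ 28.96 -43.83  15.51]
square_station 0.6 [248. 189.] [0.594 0.146 0.   ] [ 20.61 -25.49  15.54]
mushroom_station 0.95 [296. 238.] [ 0.451 -0.018  0.   ] [  0.91 -16.23  15.54]
mushroom_station 0.9 [296. 149.] [0.739 0.008 0.   ] [28.28 -6.96 15.58]
mushroom_station 0.84 [294. 192.] [0.594 0.002 0.   ] [ 14.8  -12.29  15.56]
rocker_station 0.67 [344. 217.] [ 0.53  -0.161  0.   ] [ 2.35  0.08 15.57]
```

View pics/w4.png

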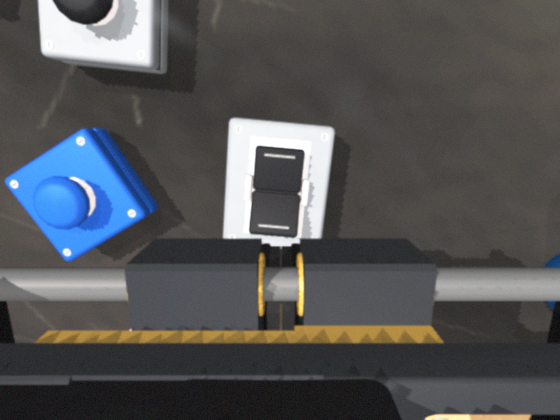

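The rocker is over: both end marks show now, and the near half is raised with its mark at (273,227). On to the paddle at about (0.573, 0.337), stopping 5 cm short to look.

Call:
send_rows(motion=[[0.5, -1.1, 0, 0, 0], [1.1, -2.2, 0, 0, 0], [1.5, -3.2, 0, 0, 0], [1.6, -3.3, 0, 0, 0], [1.6, -3.3, 0, 0, 0], [1.6, -3.3, 0, 0, 0], [1.6, -3.3, 0, 0, 0], [1.6, -3.3, 0, 0, 0], [1.6, -3.3, 0, 0, 0], [1.6, -3.3, 0, 0, 0], [1.6, -3.3, 0, 0, 0], [1.5, -3.2, 0, 0, 0], [1.5, -3.2, 0, 0, 0], [1.1, -2.4, 0, 0, 0], [0.5, -1.4, 0, 0, 0], [0.1, -0.2, 0, 0, 0], [0, 0, 0, 0, 0], [0, 0, 0, 0, 0]])

```text
time_s: 9.85
position: [0.5209, 0.3093, 0.1548]
orientation: [3.14, 0.001, 0.416]
contact_force: [-0.8, -0.5, -0.3]
grip_width: 0.003
gripper_force: 0.0
```

```bash
python3 - <<'E'
from h import *
s,p=wrist();print(s["position"],s["contact_force"])
save(p,"w5.png")
for n,z in(("paddle_top",.059),("paddle_station",0)):
  for r in pinpoint(p,n)[:2]: w=atz(p,r["location"],z);print(n,round(r["conf"],2),np.round(r["location"]),np.round(w,3),tool(s,w))
E
```

```text
[0.52092645 0.30931048 0.15475085] [-0.75773314 -0.53547641 -0.25353703]
paddle_top 0.59 [278. 140.] [0.572 0.333 0.059] [ 5.69 -0.12  9.57]
paddle_station 0.86 [278. 136.] [0.573 0.334 0.   ] [ 5.74 -0.14 15.47]
```

View pics/w5.png

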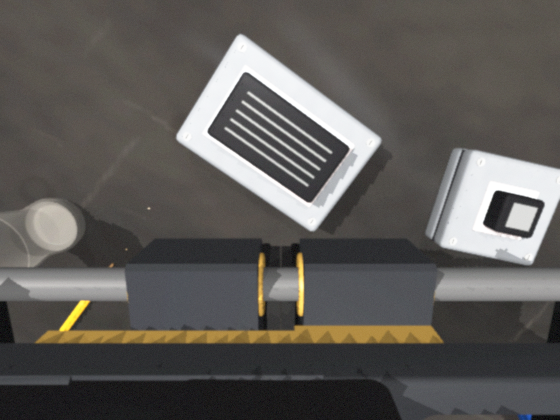

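The paddle's centre shows at (279,138), 5.7 cm ahead. The square key (right) and the tea glass (left) are clear of the fingers, and the gripper body stays above 0.12 m.

Call:
send_rows(motion=[[1.5, 0, 0.5, 0, 0], [2.5, -0.1, 1.5, 0, 0], [1.7, 0, 2, 0, 0], [0, 0, 2, 0, 0], [0, 0, 1.2, 0, 0], [0, 0, 0.8, 0, 0], [0, 0, 0.5, 0, 0], [0, 0, 0.5, 0, 0], [0, 0, 0.4, 0, 0], [0, 0, 0.2, 0, 0], [0, 0, 0, 0, 0], [0, 0, 0, 0, 0], [0, 0, 0, 0, 0]])

```text
time_s: 11.08
position: [0.5727, 0.3339, 0.0624]
orientation: [3.139, -0.0, 0.417]
contact_force: [-5.9, -4.9, 13.0]
grip_width: 0.003
gripper_force: 7.1
```

Call:
send_rows(motion=[[0, 0, 0.1, 0, 0], [0, 0, 0, 0, 0], [0, 0, 0, 0, 0]])

```text
time_s: 11.33
position: [0.5727, 0.3339, 0.0623]
orientation: [3.139, -0.001, 0.416]
contact_force: [-7.9, -5.9, 19.4]
grip_width: 0.007
gripper_force: 9.4
```

```bash
python3 - <<'E'
from h import *
p=vision.camera("side");print([(r["conf"],r["location"],np.round(atz(p,r["location"],0),3)) for n in("rocker_station","paddle_station","square_station") for r in pinpoint(p,n)[:1]])
t=vision.camera("top")
cv2.imwrite("pics/f.png",np.hstack([cv2.resize(t["pixels"][130:280,100:380],(400,300)),cv2.resize(p["pixels"][150:285,180:360],(400,300))])[:,:,::-1])
E
```

```text
[(0.76, [291.4, 185.9], array([0.566, 0.345, 0.   ])), (0.85, [296.6, 206.6], array([0.593, 0.167, 0.   ]))]
```

View pics/f.png

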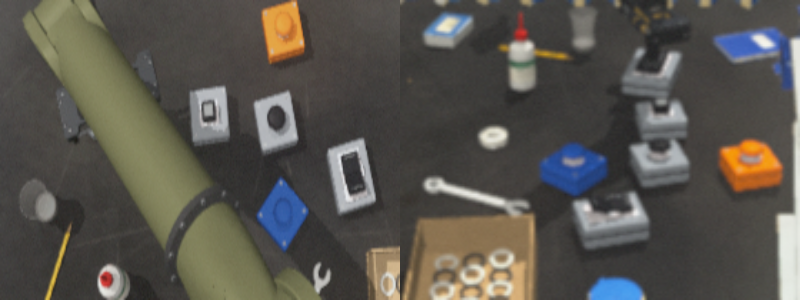

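Everything stands where it was. The paddle is at its stop: force went from 13 to 19 N with no further travel. I'm handing in.

```bash
python3 -c "
from h import *
print(ctrl.hand_in())"
```

```text
the job is handed in; nothing more can be done
None
```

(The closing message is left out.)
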